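Raise the hold-down arm and push the block home

TASK

Working by pushing with the fingers, and lifting nothing off the bench, push the counterweighted hold-down arm of the bench jig up by its crossbar, past its balance point, so that it tips back and stays raised by itself. Then push the dark wooden block along the bench, between the guide rails, until it sits flat against the jig's fence where the pad will come down. Leave the other small things round the jig where they stand.

Things in the scene. Friction and masses are not known exactly. Their poses are not given: they have to be found in the camera images.
- jig: Bench jig, bare aluminium and dark steel, fixed. Origin: at bench height, middle of the front face of its fence; x points into the fence (away from the robot, give or take yaw), y left, z up. Fence 136 mm wide, 45 high, x 0 to 18. Behind it two cheeks 125 mm high, 82 mm wide over all, x 27 to 83, hold the arm; base plate ends at x = 135, 120 wide.
- mouth (a point): On the bench at jig x = -110 mm, y = 0: middle of the mouth of the channel that leads to the fence. Two guide rails 14 mm high, 10 thick; the channel is 116 mm wide from x = 0 to -65, then flares to about 150 mm at the mouth. No floor plate: the block slides on the bench.
- hold_arm (a joint): Hold-down arm's angle, rad. 0: lowered, sloping up towards the robot at 0.384 rad (22 degrees) above level; 1.40: raised, 12 degrees back past upright, on its stop. A dark steel counterweight 44 mm across above the pivot makes it balance at about 0.65: below it falls back to 0, beyond it tips to 1.40 by itself (about 1 s, damped) and stays. Needs 1 to 3 N at the crossbar.
- handle_bar (a point): Centre of the arm's black crossbar, nearest the robot: round, 18 mm thick, 110 long along jig y, 180 mm from the pivot. Lowered: jig x = -112, z = 172 mm. At arm angle q it lies 0.384 + q rad above level seen from the pivot. Fingers pointing down can push its robot side, following that arc forward and up; a purely level push would run it up the fingers to the gripper's body.
- pivot (a point): The arm's fixed pivot axis (along jig y), at jig x = +55, y = 0, z = 105 mm.
- pad (a point): Underside of the rubber pad (34 mm across) hanging from the arm. Lowered: jig x = -24, y = 0, z = 42 mm, so the 62 mm high block cannot pass under it; raised: about x = -20, z = 172 mm.
- dark_block: Dark wooden block to push: 70 mm along its x, 90 along its y, 62 high (0.2 kg), the tallest of the wooden blocks. Origin: centre of its underside, on the bench. Starts in front of the mouth, under the crossbar, its x along jig x within 0.2 rad. Home: its far 90 mm face flat against the fence, origin at jig x = -35 mm.
- cream_spool: Bystander near the jig, to be left alone: cream thread spool, 42 mm across, 56 mm high. Origin: centre of its underside.
- cork: Bystander near the jig, to be left alone: cork stub, 40 mm across, 36 mm high. Origin: centre of its underside.
- flat_tin: Bystander near the jig, to be left alone: low round white tin, 69 mm across, 29 mm high. Origin: centre of its underside.
- flat_block: Bystander near the jig, to be left alone: flat light wooden block, 58 x 96 x 18 mm. Origin: centre of its underside.
- glue_pen: Bystander near the jig, to be left alone: glue pen lying on the bench, 88 mm long, 17 mm thick. Origin: centre of its underside.
Not all that is in view belongs to the job. What is shaped like the dark_block but pink or yellow is not meant.

How it is judged:
By the outcome, as a careful person would: the job done as asked, in the order asked, and still so for the second after the job is handed in, with the robot touching nothing.
It also fails if it takes over 51 s, if anything falls off the work surface, if the arm or the gripper's body presses on something with over 40 N, if the wrist force passes 120 N, or if a joint passes its speed limit or range.

ROBOT

A 6-joint arm with a two-finger parallel gripper is mounted at the origin on a cart in front of the work surface, level with it; the furniture and walls round the work are solid. World frame = base frame: x ahead of the robot, y to its left, z up, the work surface at z = 0. Lengths are in m, angles in rad, forces in N, time in s.
With the tool pointing down it reaches from about 0.275 to 0.75 m from the base axis. Payload 10.2 kg.
Tool frame: the origin (TCP) lies between the finger pads; the fingertips stand 11 mm ahead of it and the grasp point (between the pads) lies 8 mm behind it (bot.tip_reach is the distance from the TCP to the fingertips, in m); z points along the fingers, y is the line along which they close (so a half turn about z gives the same grasp; the last joint's range is limited). The gripper opens to 88 mm and grips with 3 to 60 N. Pads are 18 mm wide; open, the fingers measure 123 mm over their backs; the gripper's body (75 mm by 187 mm) begins 45 mm behind the grasp point.
Start: joints at [-1.337, 0.313, 1.498, -0, 1.331, -0.223], TCP at [0.232, -0.471, 0.212] pointing down, gripper open.
Joint ranges: [-2.94, 2.94], [-0.97, 2.17], [0.19, 2.56], [-1.23, 4.37], [0.02, 3.11], [-2.88, 2.88]. Speed limits (rad/s): [2.39, 2.39, 3.01, 3.14, 3.14, 3.14].

INTERFACE

Orientations are given as a unit quaternion [w, x, y, z].
In Python, from cell import bot gives the robot as it stands. The module is installed in compiled form; this text tells all that it offers.
- The arm moves only by the tool arm_command, never from a script. Its argument "steps" is a list of rows, each a list of 6 numbers: the shift along the tool's x, y, z in mm, then the turn, a rotation vector about the tool's x, y, z in rad. In form: [[x, y, z, rx, ry, rz], ...]. A call has 1 to 20 rows; each row is the pose to reach, as a shift and turn from the pose commanded when the call began, along the tool's axes at that moment; what a row does not reach only later rows make up. A row lasts 1/10 s, in which the tool goes at most 50 mm and 8.59 degrees, less where a joint would pass 70% of its speed; a pose out of reach is approached as far as the arm can. A call with a gripper value outside its range is refused whole. "claw" is the finger opening in mm, from 0 to 88.1, set as the call begins (left out, the last holds). The fingers move at their own pace and stop on an object; the grip force is fixed at half the most. Time passes only in rows, so rows that repeat a pose let the fingers close. It gives the time, the measured TCP pose, the force, the opening and the grip force at its end, in the units of the state.
- bot.observe(): the state, without advancing time (a new reading comes with each control period).
- bot.snapshot(name): name is "scene" or "side" or "wrist"; returns a dict with "pixels" (420x560x3 uint8, blue, green, red), "vfov" (degrees; the focal length in pixels is half the picture's height over the tangent of half this angle, whatever the lens; pixels are square), "cx", "cy" (the principal point, pixels), "k1" (the pictures are not rectified: a ray, as slopes to the right and down, at radius r is drawn at 1 + k1 r^2 times it, then the intrinsics apply), "camera_from_world" (4x4, takes a point from world to camera coordinates). Camera axes: x right, y down, z forward; pixel columns grow to the right and rows downward; lengths in m; the calibration is good to about 2 mm. A picture is of the moment at which its call begins. There is no depth.
- bot.sign_off(): hands the job in; it is judged then, once.
The state is a dict: "t": time; "joint_pos": joint angles; "qd": joint speeds; "joint_efforts": joint torques, N m; "position": TCP position; "tool_rot": TCP orientation; "contact_force": force on the tool from outside, world axes, zero at the start; "ft_torque": the same for the moment, N m; "finger_gap": finger opening in m; "gripper_force": force on a finger pad.
Only numpy, scipy, OpenCV 4.12 (cv2) and the standard library are available. Lean on these libraries where they do the work, as an engineer would, in place of code of your own. Each camera call takes 0.05 s, during which the arm holds its last target. There are 200 camera calls.

## Working session

There is one attempt and no reset: what is moved stays moved. The work goes in short steps, Python scripts to look and compute and a tool call to move; the robot and the scene stay as the last step left them, time stands still between calls to the robot, and variables do not carry over. Pictures are saved under pics/ and viewed, at most 10 in all, crops included, and the job is handed in when it is done.

Besides the shell and the picture viewer there is one more tool, called after "Emit:" as name(argument=value, ...), one argument or row to a line, values as JSON. arm_command: Moves the arm, as the interface text tells. Its arguments: {"type":"object","properties":{"steps":{"type":"array","items":{"type":"array","items":{"type":"number"}}},"claw":{"type":"number"}},"required":["steps"]}

```bash
mkdir -p pics; cat > h.py <<'E'
import numpy as np, cv2
from cell import bot
def snap(n,f):
    s=bot.snapshot(n); cv2.imwrite('pics/'+f,s['pixels']); np.save('pics/'+f+'.npy',s,allow_pickle=True); return s
def load(f): return np.load('pics/'+f+'.npy',allow_pickle=True).item()
def K(s):
    f=210/np.tan(np.radians(s['vfov'])/2); return f,s['cx'],s['cy'],s['k1']
def ray(s,u,v):
    f,cx,cy,k=K(s); d=np.array([(u-cx)/f,(v-cy)/f]); x=d.copy()
    for _ in range(30): x=d/(1+k*(x@x))
    T=np.array(s['camera_from_world']); R=T[:3,:3]; return -R.T@T[:3,3], R.T@np.array([x[0],x[1],1])
def onz(s,u,v,z):
    o,d=ray(s,u,v); return o+d*(z-o[2])/d[2]
def proj(s,p):
    f,cx,cy,k=K(s); T=np.array(s['camera_from_world']); c=T[:3,:3]@np.array(p)+T[:3,3]; x=c[:2]/c[2]; x=x*(1+k*(x@x)); return f*x[0]+cx,f*x[1]+cy
def tri(a,pa,b,pb):
    o1,d1=ray(a,*pa);o2,d2=ray(b,*pb)
    t=np.linalg.lstsq(np.c_[d1,-d2],o2-o1,rcond=None)[0]; p,q=o1+d1*t[0],o2+d2*t[1]; return (p+q)/2,np.linalg.norm(p-q)
E
python3 - <<'E'
from h import *
a=snap('scene','a.png')['pixels'];b=snap('side','b.png')['pixels']
print(a.shape)
o=bot.observe();print(o['t'],o['position'],o['tool_rot'],bot.tip_reach)
for f in('a.png','b.png'):
    s=load(f);print(ray(s,280,210))
E
```

```text
(420, 560, 3)
0.1 [ 0.23150776 -0.47094212  0.21104944] [-5.45164748e-04  9.74028751e-01  2.26423706e-01  9.72614059e-06] 0.011
(array([-0.15451111,  0.97084529,  0.64931306]), array([ 0.65410571, -0.62073236, -0.43239269]))
(array([ 0.46722925, -0.62507328,  0.72166801]), array([ 0.11574521,  0.8167271 , -0.56558356]))
```

View pics/a.png

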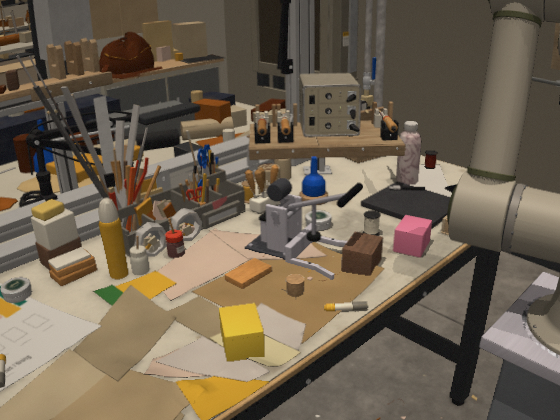

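View pics/b.png

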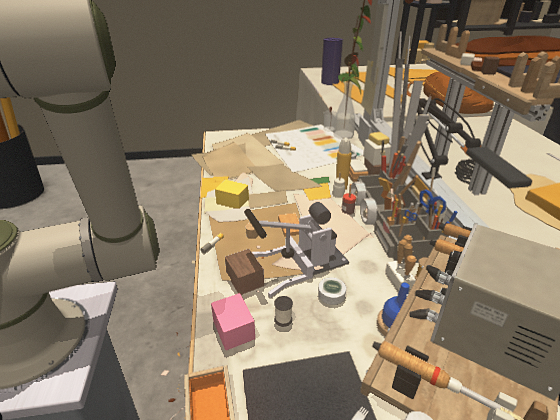

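The scene view shows the jig at about (290,225), its black crossbar from (340,203) to (360,186), and the brown block at (362,253). In the side view the block is at (244,271) and the crossbar at (256,222). There are three candidate blocks: brown at scene (362,253), pink at (413,235) and yellow at (240,330). The brown one fits, because it is dark wood and stands in front of the mouth under the crossbar. I'll confirm it in an enlarged crop.

```bash
python3 - <<'E'
from h import *
a=load('a.png')['pixels'][170:315,235:435]; b=load('b.png')['pixels'][195:340,190:390]
A=cv2.resize(a,None,fx=4,fy=4,interpolation=cv2.INTER_CUBIC);B=cv2.resize(b,None,fx=4,fy=4,interpolation=cv2.INTER_CUBIC)
cv2.imwrite('pics/ac.png',A);cv2.imwrite('pics/bc.png',B)
E
```

```text
(no output)
```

View pics/ac.png

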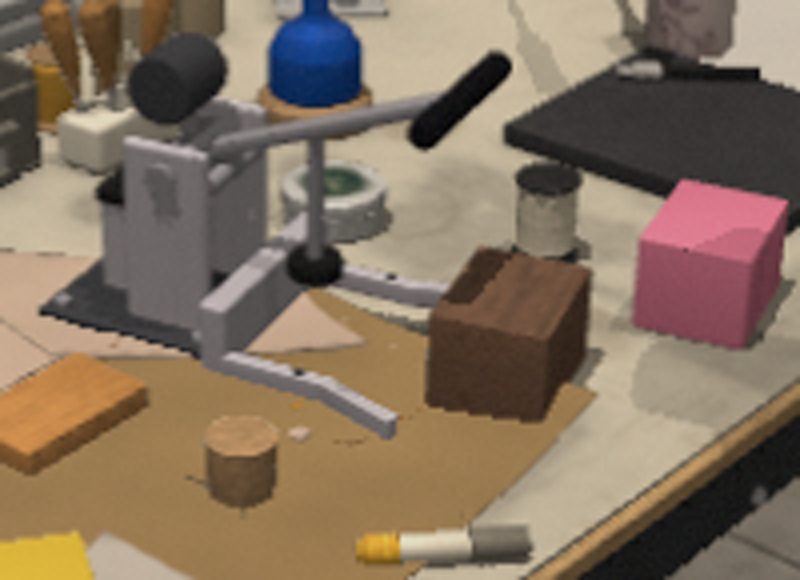

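View pics/bc.png

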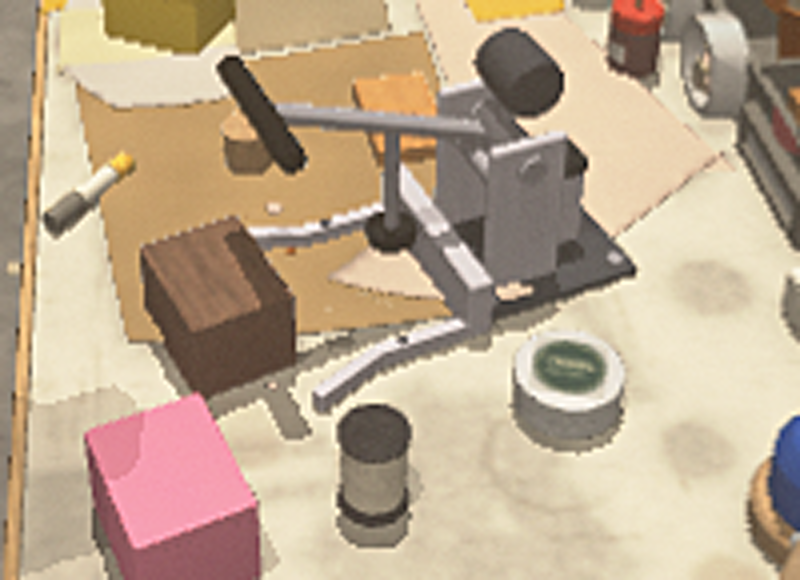

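The crops confirm the dark brown block, with scene-crop top corners (484,247), (591,266), (546,330) and (430,305). The crossbar ends are at scene-crop (425,135) and (497,65), and side-crop (230,67) and (291,160).

```bash
python3 - <<'E'
from h import *
np.set_printoptions(precision=4,suppress=True)
a,b=load('a.png'),load('b.png')
A=lambda u,v:(235+u/4,170+v/4)
B=lambda u,v:(190+u/4,195+v/4)
for n,p in dict(s1=(484,247),s2=(591,266),s3=(546,330),s4=(430,305)).items(): print(n,onz(a,*A(*p),.062))
for n,p in dict(b1=(143,248),b2=(236,216),b3=(295,297),b4=(190,333)).items(): print(n,onz(b,*B(*p),.062))
print('bot',onz(b,*B(207,397),0),onz(b,*B(293,357),0),onz(a,*A(428,403),0),onz(a,*A(545,420),0))
print('barL',tri(a,A(425,135),b,B(230,67)));print('barR',tri(a,A(497,65),b,B(291,160)))
print('padbottom~',tri(a,A(315,268),b,B(390,237)))
print('railend L scene',onz(a,*A(390,430),.007),'R side',onz(b,*B(320,402),.007))
print('fence top R side',onz(b,*B(470,290),.045),onz(b,*B(490,285),.045),'L',onz(b,*B(400,165),.045),'scene L',onz(a,*A(205,305),.045),onz(a,*A(228,312),.045),onz(a,*A(310,215),.045))
for n,p,z in(('spoolS',(375,432),.056),('tin',(570,370),.029),('cork',(242,137),.036)):print(n,onz(b,*B(*p),z))
print('spool',onz(a,*A(548,180),.056),'cork',onz(a,*A(242,437),.036),'pen',onz(a,*A(360,548),.008),onz(a,*A(530,545),.008),'pink',onz(b,*B(87,435),.06),onz(b,*B(200,395),.06),onz(b,*B(258,505),.06))
E
```

```text
s1 [0.521  0.0873 0.062 ]
s2 [0.4617 0.0632 0.062 ]
s3 [0.4361 0.1393 0.062 ]
s4 [0.4998 0.1616 0.062 ]
b1 [0.4358 0.1371 0.062 ]
b2 [0.4967 0.1601 0.062 ]
b3 [0.5269 0.0787 0.062 ]
b4 [0.4617 0.0567 0.062 ]
bot [0.469  0.0634 0.    ] [0.5255 0.0899 0.    ] [0.497  0.1634 0.    ] [0.4377 0.132  0.    ]
barL (array([0.4982, 0.1735, 0.1708]), np.float64(0.001058639429950109))
barR (array([0.5269, 0.075 , 0.1715]), np.float64(0.0005965916668379196))
padbottom~ (array([0.5977, 0.1482, 0.0428]), np.float64(0.0018053575334131973))
railend L scene [0.4872 0.2078 0.007 ] R side [0.5374 0.0428 0.007 ]
fence top R side [0.6387 0.0878 0.045 ] [0.6522 0.0905 0.045 ] L [0.6153 0.2193 0.045 ] scene L [0.6117 0.2267 0.045 ] [0.5965 0.2234 0.045 ] [0.6449 0.1027 0.045 ]
spoolS [ 0.5604 -0.0295  0.056 ]
tin [0.6891 0.0268 0.029 ]
cork [0.5087 0.2789 0.036 ]
spool [ 0.5548 -0.0194  0.056 ] cork [0.5096 0.3007 0.036 ] pen [0.425  0.3022 0.008 ] [0.3642 0.2412 0.008 ] pink [ 0.4014 -0.0126  0.06  ] [0.465  0.0082 0.06  ] [ 0.4911 -0.0741  0.06  ]
```

```bash
cat >> h.py <<'E'
from scipy.spatial.transform import Rotation as Ro
O=np.array([.620,.155,0]); YAW=.285
Rj=Ro.from_euler('z',YAW).as_matrix()
def jig(p): return Rj.T@(np.array(p)-O)
def Rt(tau): return Rj@np.array([[np.cos(tau),0,np.sin(tau)],[0,-1,0],[np.sin(tau),0,-np.cos(tau)]])
def rows(P,tau=.2):  # jig-frame TCP targets, m
    o=bot.observe(); q=o['tool_rot']; R=Ro.from_quat([q[1],q[2],q[3],q[0]]).as_matrix()
    rv=Ro.from_matrix(R.T@Rt(tau)).as_rotvec()
    for p in P: print([round(float(v)) for v in 1000*R.T@(O+Rj@np.array(p)-o['position'])],[round(float(v),3) for v in rv])
def st():
    o=bot.observe(); print(o['t'],'jig mm',np.round(1000*jig(o['position'])),'F',np.round(o['contact_force'],1),o['finger_gap'])
E
python3 - <<'E'
from h import *
st(); rows([(-.19,0,.172)])
E
```

```text
0.1 jig mm [-549. -491.  211.] F [-0.2  0.3  0.1] 0.08824458996467352
[438, -423, 40] [-0.018, 0.199, 0.171]
```

Emit:
arm_command(
  steps=[
    [438, -423, 38, -0.018, 0.199, 0.171],
    [438, -423, 38, -0.018, 0.199, 0.171],
    [438, -423, 38, -0.018, 0.199, 0.171],
    [438, -423, 38, -0.018, 0.199, 0.171],
    [438, -423, 38, -0.018, 0.199, 0.171],
    [438, -423, 38, -0.018, 0.199, 0.171],
    [438, -423, 38, -0.018, 0.199, 0.171],
    [438, -423, 38, -0.018, 0.199, 0.171],
    [438, -423, 38, -0.018, 0.199, 0.171],
    [438, -423, 38, -0.018, 0.199, 0.171],
    [438, -423, 38, -0.018, 0.199, 0.171],
    [438, -423, 38, -0.018, 0.199, 0.171],
    [438, -423, 38, -0.018, 0.199, 0.171],
    [438, -423, 38, -0.018, 0.199, 0.171],
    [438, -423, 38, -0.018, 0.199, 0.171],
    [438, -423, 38, -0.018, 0.199, 0.171],
    [438, -423, 38, -0.018, 0.199, 0.171],
    [438, -423, 38, -0.018, 0.199, 0.171],
    [438, -423, 38, -0.018, 0.199, 0.171],
    [438, -423, 38, -0.018, 0.199, 0.171],
  ],
  claw=40,
)

```text
t: 2.1
position: [0.4381, 0.1014, 0.1736]
tool_rot: [-0.014, 0.985, 0.141, 0.099]
contact_force: [0.6, -0.4, 0.0]
finger_gap: 0.0401
gripper_force: 0.0
```

```bash
python3 - <<'E'
from h import *
st()
s=snap('wrist','w1.png'); snap('side','b1.png')
P=[(-.14,0,.172)]
for q in np.arange(0,1.0,.07):
    t=.384+q; P.append((.055-.18*np.cos(t)-.018,0,.105+.18*np.sin(t)-.002))
rows(P)
E
```

```text
2.1 jig mm [-190.   -0.  174.] F [ 0.6 -0.4  0. ] 0.04007432632224086
[48, 0, 11] [0.001, 0.0, 0.0]
[58, 0, 15] [0.001, 0.0, 0.0]
[65, 0, 5] [0.001, 0.0, 0.0]
[73, 0, -5] [0.001, 0.0, 0.0]
[82, 0, -14] [0.001, 0.0, 0.0]
[91, 0, -23] [0.001, 0.0, 0.0]
[101, 0, -31] [0.001, 0.0, 0.0]
[111, 0, -38] [0.001, 0.0, 0.0]
[122, 0, -44] [0.001, 0.0, 0.0]
[134, 0, -50] [0.001, 0.0, 0.0]
[145, 0, -55] [0.001, 0.0, 0.0]
[157, 0, -59] [0.001, 0.0, 0.0]
[169, 0, -62] [0.001, 0.0, 0.0]
[182, 0, -64] [0.001, 0.0, 0.0]
[194, 0, -65] [0.001, 0.0, 0.0]
[207, 0, -66] [0.001, 0.0, 0.0]
```

View pics/b1.png

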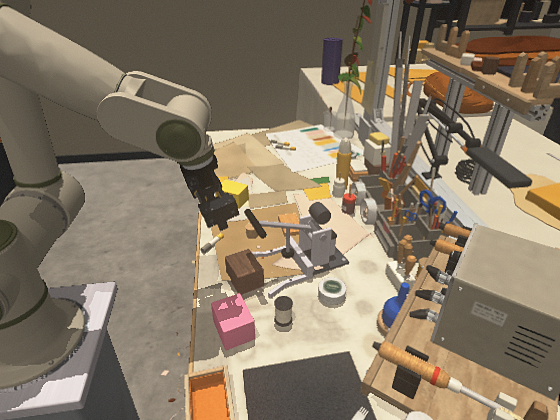

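The side view shows the gripper at (215,205), on the robot side of the crossbar at (255,222), with everything else in place. Next I push the bar along its arc.

Emit:
arm_command(
  steps=[
    [30, 0, 9, 0, 0, 0],
    [48, 0, 13, 0, 0, 0],
    [60, 0, 14, 0, 0, 0],
    [68, 0, 5, 0, 0, 0],
    [76, 0, -5, 0, 0, 0],
    [85, 0, -14, 0, 0, 0],
    [94, 0, -23, 0, 0, 0],
    [104, 0, -31, 0, 0, 0],
    [114, 0, -38, 0, 0, 0],
    [125, 0, -44, 0, 0, 0],
    [137, 0, -50, 0, 0, 0],
    [148, 0, -55, 0, 0, 0],
    [160, 0, -59, 0, 0, 0],
    [172, 0, -62, 0, 0, 0],
    [185, 0, -64, 0, 0, 0],
    [197, 0, -65, 0, 0, 0],
    [204, 0, -66, 0, 0, 0],
    [204, 0, -66, 0, 0, 0],
  ],
)

```text
t: 4.0
position: [0.6177, 0.1544, 0.2784]
tool_rot: [-0.014, 0.985, 0.142, 0.099]
contact_force: [-0.4, -0.5, 0.5]
finger_gap: 0.0399
gripper_force: 0.0
```

```bash
python3 - <<'E'
from h import *
st(); s=snap('side','b2.png')['pixels']; w=snap('scene','a2.png')['pixels']
c=np.hstack([cv2.resize(s[150:350,170:370],(400,400)),cv2.resize(w[130:330,230:430],(400,400))]);cv2.imwrite('pics/c2.png',c)
rows([(-.12,0,.27),(-.25,0,.27),(-.25,0,.10)])
E
```

```text
4.0 jig mm [ -2.   0. 278.] F [-0.4 -0.5  0.5] 0.03987867558152242
[-116, 0, -15] [0.001, 0.001, 0.0]
[-244, 0, -41] [0.001, 0.001, 0.0]
[-277, 0, 126] [0.001, 0.001, 0.0]
```

View pics/c2.png

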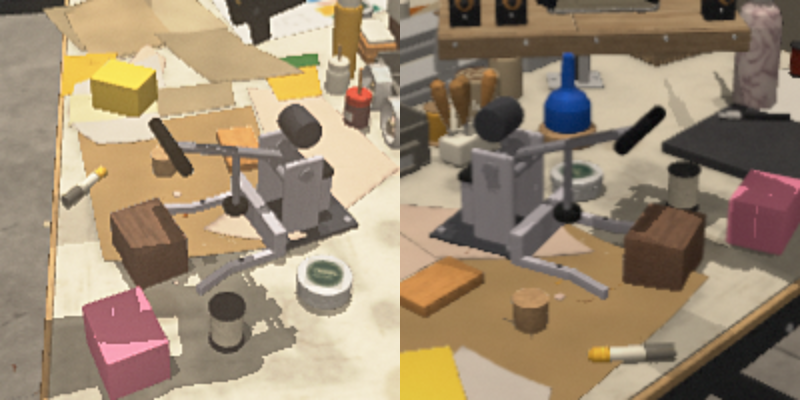

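The arm is still lowered and the fingers passed over the bar: in the crops the bar is still at (170,147) and (640,130). I'll back off and retry with the bar higher up the fingers, feeling for contact first.

Emit:
arm_command(
  steps=[
    [-40, 0, -8, 0, 0, 0],
    [-80, 0, -16, 0, 0, 0],
    [-120, 0, -24, 0, 0, 0],
    [-160, 0, -32, 0, 0, 0],
    [-190, 0, -37, 0, 0, 0],
    [-200, 0, 10, 0, 0, 0],
    [-208, 0, 55, 0, 0, 0],
    [-212, 0, 85, 0, 0, 0],
    [-212, 0, 85, 0, 0, 0],
    [-212, 0, 85, 0, 0, 0],
  ],
)

```text
t: 5.1
position: [0.4344, 0.1004, 0.1543]
tool_rot: [-0.014, 0.985, 0.141, 0.099]
contact_force: [0.1, 0.4, 0.9]
finger_gap: 0.0399
gripper_force: 0.0
```

```bash
python3 - <<'E'
from h import *
st()
for f in('a2.png','b2.png'): print(proj(load(f),[.6177,.1544,.2784]))
a,b=load('a2.png'),load('b2.png')
A=lambda u,v:(230+(u-400)/2,130+v/2)
B=lambda u,v:(170+u/2,150+v/2)
print(tri(a,A(640,130),b,B(171,147)))
m=snap('wrist','w3.png')
print(proj(m,O+Rj@np.array([-.112,0,.172])),proj(m,O+Rj@np.array([-.112,.055,.172])),proj(m,O+Rj@np.array([-.112,-.055,.172])))
snap('side','b3.png')
E
```

```text
5.1 jig mm [-194.   -0.  154.] F [0.1 0.4 0.9] 0.03987318786429997
(np.float64(306.07315899355285), np.float64(140.62857724507973))
(np.float64(297.0059529255123), np.float64(174.56845600353566))
(array([0.51425484, 0.12379987, 0.16958274]), np.float64(0.000136935605641593))
(np.float64(279.9335094315199), np.float64(95.51325597083465)) (np.float64(172.60539989841442), np.float64(95.46675148016115)) (np.float64(387.1739166168757), np.float64(95.6858098197093))
```

View pics/w3.png

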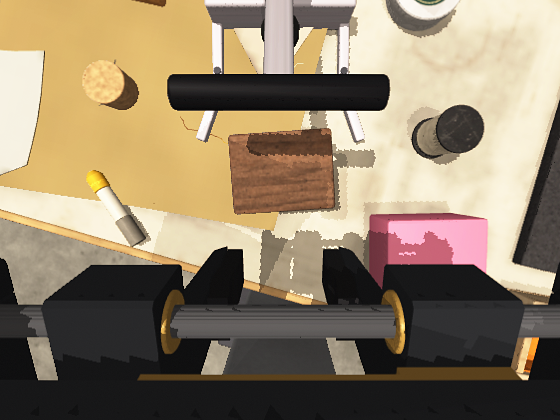

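The wrist view shows the bar from (168,92) to (388,92), where predicted, and the block at (283,170), square to it. In the last crops, though, the fingers looked higher than the reported TCP, so I'll check that in the side image.

```bash
python3 - <<'E'
from h import *
o=bot.observe();q=o['tool_rot'];R=Ro.from_quat([q[1],q[2],q[3],q[0]]).as_matrix()
s=load('b3.png');im=s['pixels'].copy();w=load('w3.png');im2=load('b2.png')['pixels'].copy()
for y in(-.02,.02):
    p=o['position']+R@np.array([0,y,.011]);print(proj(s,p),proj(w,p),p)
    cv2.circle(im,tuple(int(v) for v in proj(s,p)),1,(0,0,255),-1)
    p2=np.array([.6177,.1544,.2784])+R@np.array([0,y,.011])
    cv2.circle(im2,tuple(int(v) for v in proj(s,p2)),1,(0,0,255),-1)
cv2.imwrite('pics/c3.png',np.hstack([cv2.resize(im[140:280,150:283],(400,420)),cv2.resize(im2[90:230,230:363],(400,420))]))
E
```

```text
(np.float64(221.50733196218903), np.float64(235.71630898178006)) (np.float64(248.5425593885148), np.float64(238.5173067782391)) [0.43153974 0.12020366 0.14435825]
(np.float64(226.65744659952097), np.float64(245.4648958379795)) (np.float64(313.23107420137677), np.float64(238.55717608930016)) [0.44279267 0.08181922 0.14443821]
```

View pics/c3.png

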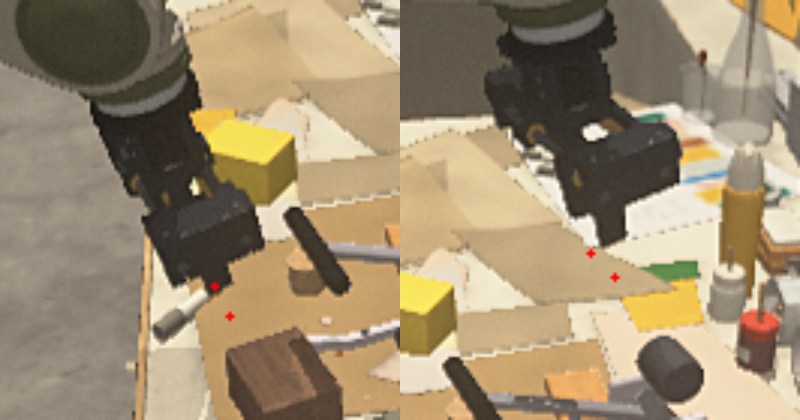

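In both crops the real fingertips, near (215,288) and (603,244), sit above the drawn tip marks. So the tips are higher than reported, and I'll quantify that from the wrist view.

```bash
python3 - <<'E'
from h import *
o=bot.observe();q=o['tool_rot'];R=Ro.from_quat([q[1],q[2],q[3],q[0]]).as_matrix();t=o['position']
w=load('w3.png')
L=lambda s,u,v:[R.T@(x) for x in(ray(s,u,v)[0]-t,ray(s,u,v)[1])]
for (u,v,y) in((243,250,-.02),(325,250,.02),(212,250,-.0375),(356,262,.0375)):
    c,d=L(w,u,v); print(np.round(1000*(c+d*(y-c[1])/d[1])))
print('cam',np.round(1000*c))
# side view: near fingertip, intersect plane tool y=.02...0.0375
s=load('b3.png')
for y in(.02,.0375):
    for cu,cv in((203,290),(222,285),(212,290)):
        c,d=L(s,150+cu/3,140+cv/3); print(y,np.round(1000*(c+d*(y-c[1])/d[1])))
    c,d=L(s,150+170/3,140+283/3); print('bodycorner',np.round(1000*(c+d*(.094-c[1])/d[1])))
# dark extent in wrist image per row, left of centre
g=w['pixels'].max(2)
for r in range(236,300,8): print(r,[int(x) for x in np.where(np.diff((g[r,150:420]<45).astype(int)))[0]+150])
E
```

```text
[  4. -20. -16.]
[ 15.  20. -41.]
[  2. -38. -12.]
[  3.  38. -28.]
cam [  71.    1. -172.]
0.02 [-12.  20. -24.]
0.02 [  3.  20. -21.]
0.02 [ -6.  20. -20.]
bodycorner [ -35.   94. -102.]
0.0375 [-13.  37. -38.]
0.0375 [  1.  37. -35.]
0.0375 [ -7.  38. -35.]
bodycorner [ -35.   94. -102.]
236 []
244 []
252 [212, 242, 322, 352]
260 [206, 242, 322, 358]
268 [180, 200, 242, 322, 364, 383]
276 [182, 193, 242, 321, 371, 383]
284 [182, 187, 242, 322, 377, 382]
292 [169, 180, 240, 324, 384, 395]
```

The fingertips sit at tool z ≈ -20 mm, about 30 mm higher than stated. I'll replan the arc with TCP z 42 mm below the bar centre.

```bash
python3 - <<'E'
from h import *
P=[(-.15,0,.130)]
for q in np.arange(0,1.0,.07):
    t=.384+q; P.append((.055-.18*np.cos(t)-.010,0,.105+.18*np.sin(t)-.042))
rows(P)
E
```

```text
[37, 0, 33] [0.002, -0.003, 0.001]
[65, 0, 39] [0.002, -0.003, 0.001]
[72, 0, 28] [0.002, -0.003, 0.001]
[80, 0, 19] [0.002, -0.003, 0.001]
[89, 0, 9] [0.002, -0.003, 0.001]
[98, 0, 1] [0.002, -0.003, 0.001]
[108, 0, -7] [0.002, -0.003, 0.001]
[118, 0, -14] [0.002, -0.003, 0.001]
[129, 0, -20] [0.002, -0.003, 0.001]
[140, 0, -26] [0.002, -0.003, 0.001]
[152, 0, -31] [0.002, -0.003, 0.001]
[164, 0, -35] [0.002, -0.003, 0.001]
[176, 0, -38] [0.002, -0.003, 0.001]
[189, 0, -40] [0.002, -0.003, 0.001]
[201, 0, -41] [0.002, -0.003, 0.001]
[214, 0, -42] [0.002, -0.003, 0.001]
```

Emit:
arm_command(
  steps=[
    [15, 0, 25, 0, 0, 0],
    [37, 0, 33, 0, 0, 0],
    [55, 0, 37, 0, 0, 0],
    [66, 0, 37, 0, 0, 0],
    [74, 0, 28, 0, 0, 0],
    [82, 0, 19, 0, 0, 0],
    [91, 0, 9, 0, 0, 0],
    [100, 0, 1, 0, 0, 0],
    [110, 0, -7, 0, 0, 0],
    [110, 0, -7, 0, 0, 0],
  ],
)

```text
t: 6.2
position: [0.5377, 0.1305, 0.185]
tool_rot: [-0.013, 0.985, 0.142, 0.101]
contact_force: [-2.0, -0.9, 1.5]
finger_gap: 0.0403
gripper_force: 0.9
```

```bash
python3 - <<'E'
from h import *
st(); s=snap('side','b4.png')['pixels']; w=snap('scene','a4.png')['pixels']
c=np.hstack([cv2.resize(s[150:350,170:370],(400,400)),cv2.resize(w[130:330,230:430],(400,400))]);cv2.imwrite('pics/c4.png',c)
E
```

```text
6.2 jig mm [-86.  -0. 185.] F [-2.  -0.9  1.5] 0.040304889864414536
```

View pics/c4.png

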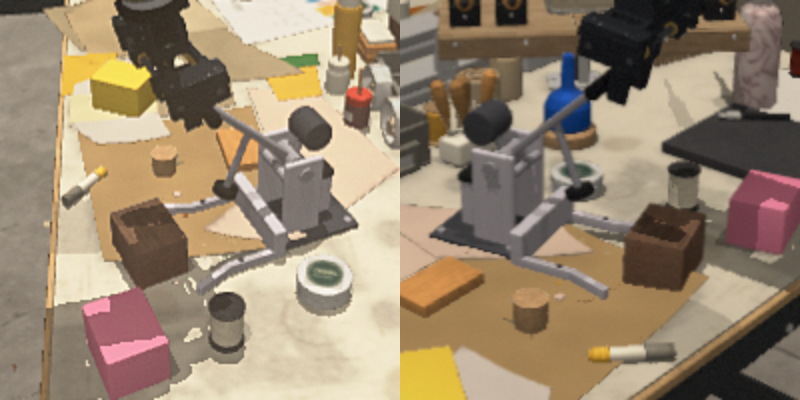

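The arm is now lifted partway: the bar is at the fingers at (600,85) and the pad has swung to (580,190). I'll carry on along the arc.

Emit:
arm_command(
  steps=[
    [9, 0, -7, 0, 0, 0],
    [19, 0, -13, 0, 0, 0],
    [30, 0, -19, 0, 0, 0],
    [42, 0, -24, 0, 0, 0],
    [54, 0, -28, 0, 0, 0],
    [66, 0, -31, 0, 0, 0],
    [79, 0, -33, 0, 0, 0],
    [91, 0, -34, 0, 0, 0],
    [104, 0, -35, 0, 0, 0],
    [104, 0, -35, 0, 0, 0],
    [104, 0, -35, 0, 0, 0],
    [104, 0, -35, 0, 0, 0],
    [104, 0, -35, 0, 0, 0],
    [104, 0, -35, 0, 0, 0],
  ],
)

```text
t: 7.7
position: [0.6272, 0.1571, 0.237]
tool_rot: [-0.014, 0.985, 0.141, 0.099]
contact_force: [0.3, -0.5, 0.6]
finger_gap: 0.0399
gripper_force: 0.0
```

```bash
python3 - <<'E'
from h import *
st(); a=snap('scene','a5.png');b=snap('side','b5.png')
a4=load('a4.png')['pixels'];b4=load('b4.png')['pixels']
# expected counterweight/pad in raised state: dark blobs near predicted pad
for s in(a,b):
    p=proj(s,O+Rj@np.array([-.02,0,.174])); print(p, s['pixels'][int(p[1])-1:int(p[1])+2,int(p[0])-1:int(p[0])+2].mean((0,1)))
    p=proj(s,O+Rj@np.array([-.02,0,.174])+[0,0,.03]);print(p,s['pixels'][int(p[1]),int(p[0])])
rows([(-.12,0,.25),(-.25,0,.25),(-.25,0,.03)])
E
```

```text
7.7 jig mm [  7.   0. 237.] F [ 0.3 -0.5  0.6] 0.0398722923216033
(np.float64(313.09821622738957), np.float64(185.83689422151477)) [11.66666667 12.44444444 11.55555556]
(np.float64(313.1626580714818), np.float64(173.47776633088395)) [109  54  20]
(np.float64(289.5544218400015), np.float64(213.04280011242173)) [45.55555556 59.22222222 72.        ]
(np.float64(289.73494374640194), np.float64(202.89253924673605)) [201 231 239]
[-122, 0, -38] [0.001, 0.0, 0.0]
[-250, 0, -64] [0.001, 0.0, 0.0]
[-294, 0, 152] [0.001, 0.0, 0.0]
```

Emit:
arm_command(
  steps=[
    [-40, 0, -12, 0, 0, 0],
    [-80, 0, -25, 0, 0, 0],
    [-122, 0, -38, 0, 0, 0],
    [-165, 0, -47, 0, 0, 0],
    [-210, 0, -56, 0, 0, 0],
    [-250, 0, -64, 0, 0, 0],
    [-260, 0, -20, 0, 0, 0],
    [-268, 0, 25, 0, 0, 0],
    [-278, 0, 70, 0, 0, 0],
    [-280, 0, 80, 0, 0, 0],
    [-280, 0, 80, 0, 0, 0],
    [-280, 0, 80, 0, 0, 0],
  ],
)

```text
t: 9.0
position: [0.3799, 0.0843, 0.1038]
tool_rot: [-0.014, 0.985, 0.141, 0.099]
contact_force: [-0.5, 1.1, -0.4]
finger_gap: 0.0398
gripper_force: 0.0
```

```bash
python3 - <<'E'
from h import *
st(); w=snap('wrist','w6.png');a=snap('scene','a6.png')['pixels'];b=snap('side','b6.png')['pixels']
c=np.hstack([cv2.resize(b[150:350,170:370],(400,400)),cv2.resize(a[130:330,230:430],(400,400))]);cv2.imwrite('pics/c6.png',c)
def corners(s):
    im=s['pixels'];h=cv2.cvtColor(im,cv2.COLOR_BGR2HSV);c=proj(s,O+Rj@np.array([-.147,-.003,.062]))
    m=((h[...,0]<14)&(h[...,1]>70)&(h[...,2]<150)&(h[...,2]>25)).astype(np.uint8);m=cv2.morphologyEx(m,cv2.MORPH_OPEN,np.ones((3,3)))
    n,l,stt,ce=cv2.connectedComponentsWithStats(m);k=l[int(c[1]),int(c[0])];print(c,stt[k],ce[k])
    ct=max(cv2.findContours((l==k).astype(np.uint8),0,2)[0],key=cv2.contourArea);bx=cv2.boxPoints(cv2.minAreaRect(ct))
    P=[jig(onz(s,*p,.062))*1000 for p in bx];print(np.round(P))
corners(w)
rows([(-.25,0,.05),(-.25,0,.006),(-.195,0,.006),(-.08,0,.006)])
print(a.shape)
E
```

```text
9.0 jig mm [-250.   -0.  104.] F [-0.5  1.1 -0.4] 0.03977129544316616
(np.float64(284.54175723143567), np.float64(87.75278674093056)) [     0      0    560    420 231523] [279.41267174 211.09158917]
[[ -88.  191.   62.]
 [ -88. -191.   62.]
 [-391. -212.   62.]
 [-391.  212.   62.]]
[-11, 0, 53] [0.002, -0.002, 0.001]
[-19, -1, 96] [0.002, -0.002, 0.001]
[34, -1, 107] [0.002, -0.002, 0.001]
[147, -1, 130] [0.002, -0.002, 0.001]
(420, 560, 3)
```

```bash
python3 - <<'E'
from h import *
for f in('a.png','a6.png','b.png','b6.png'):
    s=load(f);r=[]
    for x,z in((-.112,.172),(.093,.281)):
        r.append([int(s['pixels'][int(round(v)),int(round(u))].max()) for u,v in[proj(s,O+Rj@np.array([x,y,z])) for y in(-.045,-.03,-.015,0,.015,.03,.045)]])
    print(f,'lowered',r[0],'raised',r[1])
E
```

```text
a.png lowered [17, 20, 17, 17, 15, 19, 14] raised [23, 160, 148, 20, 21, 68, 14]
a6.png lowered [209, 207, 207, 208, 205, 190, 184] raised [19, 18, 16, 15, 14, 17, 18]
b.png lowered [64, 68, 71, 71, 73, 69, 73] raised [148, 152, 149, 239, 224, 238, 237]
b6.png lowered [202, 190, 226, 227, 198, 230, 231] raised [66, 67, 66, 68, 68, 68, 71]
```

Emit:
arm_command(
  steps=[
    [-11, 0, 40, 0, 0, 0],
    [-17, 0, 80, 0, 0, 0],
    [-19, 0, 94, 0, 0, 0],
    [-19, 0, 96, 0, 0, 0],
    [-19, 0, 96, 0, 0, 0],
  ],
)

```text
t: 9.65
position: [0.3804, 0.0843, 0.0058]
tool_rot: [-0.014, 0.985, 0.141, 0.099]
contact_force: [0.1, 0.6, 0.4]
finger_gap: 0.0398
gripper_force: 0.0
```

The crossbar is raised in both views. Now I push the block level with the bench.

Emit:
arm_command(
  steps=[
    [25, 0, 5, 0, 0, 0],
    [45, 0, 9, 0, 0, 0],
    [55, 0, 11, 0, 0, 0],
    [62, 0, 13, 0, 0, 0],
    [69, 0, 14, 0, 0, 0],
    [76, 0, 15, 0, 0, 0],
    [83, 0, 17, 0, 0, 0],
    [90, 0, 18, 0, 0, 0],
    [97, 0, 20, 0, 0, 0],
    [104, 0, 21, 0, 0, 0],
    [111, 0, 22, 0, 0, 0],
    [118, 0, 24, 0, 0, 0],
    [125, 0, 25, 0, 0, 0],
    [132, 0, 27, 0, 0, 0],
    [139, 0, 28, 0, 0, 0],
    [146, 0, 30, 0, 0, 0],
    [150, 0, 30, 0, 0, 0],
    [154, 0, 31, 0, 0, 0],
    [158, 0, 32, 0, 0, 0],
    [158, 0, 32, 0, 0, 0],
  ],
)

```text
t: 11.65
position: [0.535, 0.1298, 0.0052]
tool_rot: [-0.014, 0.985, 0.141, 0.099]
contact_force: [-0.3, -0.3, 1.2]
finger_gap: 0.0403
gripper_force: 0.0
```

```bash
python3 - <<'E'
from h import *
st(); snap('scene','a7.png');snap('side','b7.png')
E
```

```text
11.65 jig mm [-89.  -0.   5.] F [-0.3 -0.3  1.2] 0.04029767657887658
```

Now I creep forward in small steps until the force rises at the fence.

Emit:
arm_command(
  steps=[
    [2, 0, 0, 0, 0, 0],
    [4, 0, 1, 0, 0, 0],
    [6, 0, 1, 0, 0, 0],
    [8, 0, 2, 0, 0, 0],
    [9, 0, 2, 0, 0, 0],
    [9, 0, 2, 0, 0, 0],
  ],
)

```text
t: 12.35
position: [0.5434, 0.1324, 0.0049]
tool_rot: [-0.014, 0.985, 0.141, 0.099]
contact_force: [-0.1, -0.8, 0.2]
finger_gap: 0.04
gripper_force: 0.3
```

Emit:
arm_command(
  steps=[
    [1, 0, 0, 0, 0, 0],
    [2, 0, 0, 0, 0, 0],
    [3, 0, 1, 0, 0, 0],
    [4, 0, 1, 0, 0, 0],
    [4, 0, 1, 0, 0, 0],
  ],
)

```text
t: 12.85
position: [0.5474, 0.1335, 0.0047]
tool_rot: [-0.014, 0.985, 0.141, 0.099]
contact_force: [-1.2, -0.2, -0.2]
finger_gap: 0.0399
gripper_force: 0.3
```

```bash
python3 - <<'E'
from h import *
st(); a=snap('scene','a8.png')['pixels'];b=snap('side','b8.png')['pixels']
c=np.hstack([cv2.resize(b[190:310,230:350],(400,400),interpolation=2),cv2.resize(a[170:290,250:370],(400,400),interpolation=2)]);cv2.imwrite('pics/c8.png',c)
E
```

```text
12.85 jig mm [-76.  -0.   5.] F [-1.2 -0.2 -0.2] 0.039893113974023134
```

View pics/c8.png

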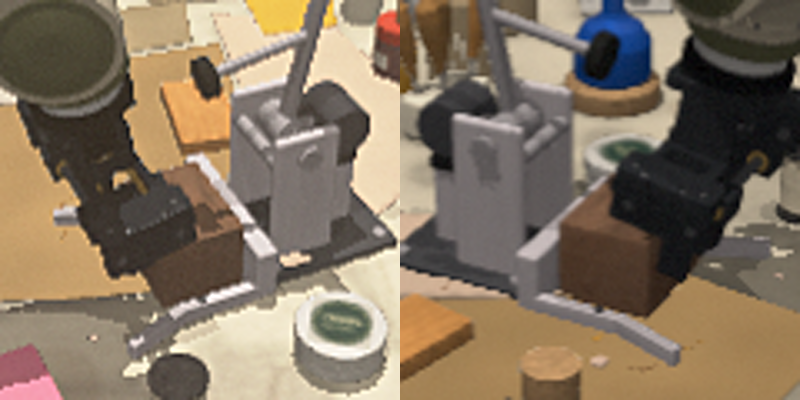

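The arm stays raised and the block is just short of the fence, at (243,235) in the left crop and (560,230) in the right. I'll keep creeping until contact.

Emit:
arm_command(
  steps=[
    [1, 0, 0, 0, 0, 0],
    [2, 0, 0, 0, 0, 0],
    [3, 0, 1, 0, 0, 0],
    [4, 0, 1, 0, 0, 0],
    [4, 0, 1, 0, 0, 0],
  ],
)

```text
t: 13.45
position: [0.5495, 0.1343, 0.0041]
tool_rot: [-0.014, 0.985, 0.142, 0.096]
contact_force: [-10.9, -4.9, 8.1]
finger_gap: 0.04
gripper_force: 6.2
```

The block is against the fence at about 12 N. One more millimetre to square it, then I'll check.

Emit:
arm_command(
  steps=[
    [1, 0, 0, 0, 0, 0],
    [1, 0, 0, 0, 0, 0],
    [1, 0, 0, 0, 0, 0],
  ],
)

```text
t: 13.75
position: [0.5496, 0.1344, 0.0042]
tool_rot: [-0.014, 0.985, 0.142, 0.095]
contact_force: [-15.6, -7.1, 10.3]
finger_gap: 0.0399
gripper_force: 8.7
```

Firm contact. Now I back off level, then rise.

Emit:
arm_command(
  steps=[
    [-5, 0, -1, 0, 0, 0],
    [-15, 0, -3, 0, 0, 0],
    [-40, 0, -8, 0, 0, 0],
    [-80, 0, -16, 0, 0, 0],
    [-120, 0, -24, 0, 0, 0],
    [-160, 0, -32, 0, 0, 0],
    [-155, 0, -75, 0, 0, 0],
    [-150, 0, -120, 0, 0, 0],
    [-150, 0, -120, 0, 0, 0],
  ],
)

```text
t: 14.65
position: [0.391, 0.0865, 0.0977]
tool_rot: [-0.012, 0.984, 0.141, 0.104]
contact_force: [-1.0, -0.2, -0.1]
finger_gap: 0.0399
gripper_force: 0.0
```

```bash
python3 - <<'E'
from h import *
st(); a=snap('scene','a9.png');b=snap('side','b9.png');w=snap('wrist','w9.png')
def red(s):
    h=cv2.cvtColor(s['pixels'],cv2.COLOR_BGR2HSV); return ((h[...,0]<14)&(h[...,1]>70)&(h[...,2]<165)&(h[...,2]>20)).astype(np.uint8)
for n,s in(('w',w),('b',b)):
    c=proj(s,O+Rj@np.array([-.035,0,.055]));m=cv2.morphologyEx(red(s),cv2.MORPH_OPEN,np.ones((3,3)))
    k,l,stt,ce=cv2.connectedComponentsWithStats(m)
    v=l[int(c[1])-12:int(c[1])+13,int(c[0])-12:int(c[0])+13].ravel();v=v[v>0];k=np.bincount(v).argmax()
    ct=max(cv2.findContours((l==k).astype(np.uint8),0,2)[0],key=cv2.contourArea)
    ap=cv2.approxPolyDP(cv2.convexHull(ct),3,True)[:,0];print(n,stt[k]);
    for p in ap: print(p,np.round(1000*jig(onz(s,*p.astype(float),.062))),np.round(1000*jig(onz(s,*p.astype(float),0))))
for s in(a,b): print([int(s['pixels'][int(round(v)),int(round(u))].max()) for u,v in[proj(s,O+Rj@np.array([.093,y,.281])) for y in(-.045,-.015,.015,.045)]])
E
```

```text
14.65 jig mm [-239.   -1.   98.] F [-1.  -0.2 -0.1] 0.0399099431298008Traceback (most recent call last):
  File "<stdin>", line 8, in <module>
ValueError: attempt to get argmax of an empty sequence
```

```bash
python3 - <<'E'
from h import *
a,b,w=[load(f) for f in('a9.png','b9.png','w9.png')]
C=[(x,y,.062) for x in(-.07,0) for y in(-.045,.045)]
for n,s in(('a',a),('b',b),('w',w)):
    print(n,[tuple(int(v) for v in proj(s,O+Rj@np.array(c))) for c in C])
    h=cv2.cvtColor(s['pixels'],cv2.COLOR_BGR2HSV);u,v=[int(t) for t in proj(s,O+Rj@np.array([-.05,0,.062]))]
    print(u,v,h[v,u] if 0<=v<420 else '')
for s in(a,b):
    h=cv2.cvtColor(s['pixels'],cv2.COLOR_BGR2HSV);m=((h[...,0]<14)&(h[...,1]>60)&(h[...,2]<165)&(h[...,2]>20)).astype(np.uint8)
    k,l,stt,ce=cv2.connectedComponentsWithStats(m);u,v=[int(t) for t in proj(s,O+Rj@np.array([-.05,0,.062]))]
    z=l[v-8:v+9,u-8:u+9].ravel();z=z[z>0];k=np.bincount(z).argmax();print(stt[k])
    ct=max(cv2.findContours((l==k).astype(np.uint8),0,2)[0],key=cv2.contourArea)
    for p in cv2.approxPolyDP(cv2.convexHull(ct),2,True)[:,0]: print(p,np.round(1000*jig(onz(s,*p.astype(float),.062))),np.round(1000*jig(onz(s,*p.astype(float),0))))
for s in(a,b): print([int(s['pixels'][int(round(v)),int(round(u))].max()) for u,v in[proj(s,O+Rj@np.array([.093,y,.281])) for y in(-.045,-.015,.015,.045)]])
E
```

```text
a [(340, 226), (323, 242), (313, 220), (296, 236)]
324 232 [ 12 113 115]
b [(278, 264), (264, 243), (303, 256), (288, 236)]
278 251 [ 13 105 156]
w [(349, -23), (210, -23), (350, -139), (208, -139)]
279 -56 
[ 296  222   43   43 1358]
[313 222] [ -2. -36.  62.] [  52. -146.    0.]
[338 227] [-67. -40.  62.] [ -20. -150.    0.]
[338 247] [-106.   48.   62.] [-63. -53.   0.]
[323 264] [-108.  128.   62.] [-65.  36.   0.]
[296 257] [-44. 129.  62.] [ 6. 37.  0.]
[297 237] [-4. 48. 62.] [ 50. -52.   0.]
[266 239  38  43 826]
[289 239] [-4. 34. 62.] [ 30. 104.   0.]
[303 257] [ -2. -47.  62.] [32. 15.  0.]
[303 265] [-16. -73.  62.] [ 17. -14.   0.]
[298 275] [ -43. -100.   62.] [-13. -43.   0.]
[279 281] [-93. -99.  62.] [-68. -42.   0.]
[267 262] [-93. -26.  62.] [-68.  38.   0.]
[267 245] [-68.  35.  62.] [-40. 105.   0.]
[20, 14, 16, 16]
[65, 68, 71, 70]
```

The block's far edge lies at x ≈ 0 (within 3 mm) across its width, so it is square to the fence. The arm is raised and the robot is clear.

```bash
python3 -c "
from cell import bot
print(bot.sign_off())"
```

```text
the job is handed in; nothing more can be done
None
```

The job is handed in: the hold-down arm was tipped up first and stays raised on its own. The dark block then went between the rails and sits flat against the fence, and I moved nothing else.

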